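Walk the receiver round to the stop rail

TASK

Walk the heavy receiver round on the bench, pushing with the fingers at one corner and then another, until its black front panel sits flat against the wooden stop rail over the panel's whole width. Only push: never lift or tip the receiver, push it with the fingers and not the arm, and keep off its two rear sockets. Leave the remote control, the two brass connectors and the LNB on its turntable where they are.

Things in the scene. Friction and masses are not known exactly. Their poses are not given: they have to be found in the camera images.
- receiver: closed aluminium receiver with vent slots, 190 mm wide (its y), 130 mm deep (x), 45 mm high, 0.7-1 kg evenly spread, on rubber feet 4 mm high; slides at 4 to 12 N. Origin: centre of its underside at bench height; x points out of the black front panel (front face x +65 mm, rear face x -65 mm), y to its left end, z up. At the start the front looks roughly away from the robot, a quarter turn off
- sockets: the two threaded antenna sockets (brass F type, 10 mm thick) that stick 13 mm out of the middle of the receiver's rear face, 12 mm either side of its centre line and 26 mm above the bench; nothing may press on them. Origin: on the rear face midway between them, axes as the receiver's
- front_left (a point): left edge of the receiver's front face (receiver frame x +65, y +95, 24 mm above the bench)
- front_right (a point): right edge of the receiver's front face (receiver frame x +65, y -95, 24 mm above the bench)
- stop_rail: straight wooden rail screwed down to the bench, 400 mm long (its x), 40 mm thick (its y), 38 mm high; it runs roughly away from the robot, on the left side of the bench in some starts and on the right in others. Origin: centre of its underside; its long faces lie at y = +-20 mm; the receiver goes against the long face that looks at the middle of the bench
- remote: bystander: black bakelite remote control lying loose on the bench on the side opposite the rail, 175 mm long (its x), 48 mm wide, 20 mm high; origin: centre of its underside
- connector_a: bystander: loose brass F-connector standing upright, 16 mm across, 22 mm high, at the right side of the bench, outside the rail or the remote; origin: centre of its underside
- connector_b: bystander: the second brass connector, same form, at the left side of the bench
- turntable: bystander: small round wooden turntable at the far left of the work, 170 mm across, top 29 mm above the bench, its base fixed, its platter free to spin; origin: centre of its underside
- lnb: bystander: grey plastic LNB with white feed horn lying loose on the turntable, 150 mm long (its x, horn to +x), 60 mm thick, its top 89 mm above the bench; origin: centre of its underside
There are look-alikes about, which are no part of the job. Several things look just like the receiver: the one meant starts nearest to the robot's base.

How it is judged:
By the outcome, as a careful person would: the job done as asked, in the order asked, and still so for the second after the job is handed in, with the robot touching nothing.
It also fails if it takes over 67 s, if anything falls off the work surface, if the arm or the gripper's body presses on something with over 40 N, if the wrist force passes 120 N, or if a joint passes its speed limit or range.

ROBOT

A 6-joint arm with a two-finger parallel gripper is mounted at the origin on the work surface. World frame = base frame: x ahead of the robot, y to its left, z up, the work surface at z = 0. Lengths are in mm, angles in rad, forces in N, time in s.
With the tool pointing down it reaches from about 300 to 775 mm from the base axis. Payload 14.6 kg.
Tool frame: the origin (TCP) lies on the front face of the gripper's body, between the roots of the fingers; the fingertips stand 97 mm ahead of it and the grasp point (between the pads) lies 78 mm ahead of it; z points along the fingers, y is the line along which they close (so a half turn about z gives the same grasp; the last joint's range is limited). The gripper opens to 94 mm and grips with 3 to 60 N. Pads are 16 mm wide; open, the fingers measure 119 mm over their backs; the gripper's body (75 mm by 177 mm) begins 78 mm behind the grasp point.
Start: joints at [1.096, 0.3, 1.521, -0, 1.321, -0.067], TCP at [218.122, 504.889, 302.646] pointing down, gripper open.
Joint ranges: [-3.03, 3.03], [-0.79, 2.21], [0.23, 2.52], [-1.04, 4.18], [0, 3.07], [-2.55, 2.55]. Speed limits (rad/s): [2.22, 2.22, 2.57, 3.14, 3.14, 3.14].

INTERFACE

Orientations are given as [roll, pitch, yaw] about the fixed x, y, z axes, in that order (R = Rz(yaw) Ry(pitch) Rx(roll)).
In Python, from cell import * gives the robot as it stands.
- The arm moves only by the tool carry_out, never from a script. Its arguments are lists of equal length, an entry for each row: "slide": the shift along the world's x, y, z scaled (see below), a list of three; "dr": the turn, a rotation vector about the world's x, y, z scaled (see below), a list of three; "gripper": the opening in per cent of the stroke, from 0 (shut) to 100 (fully open). A call has 1 to 10 rows; each row is the pose to reach, as a shift and turn from the pose commanded when the call began, turning the shorter way round; what a row does not reach only later rows make up. The controller multiplies each number of a shift by 0.25 m and each number of a turn by 360 degrees. A row lasts 1/12 s, in which the tool goes at most 41.7 mm and 7.16 degrees, less where a joint would pass 70% of its speed; a pose out of reach is approached as far as the arm can. A call with a number of a shift or a turn outside -1 to 1 is refused whole. A call with a gripper value outside its range is refused whole. The fingers move at their own pace and stop on an object; "newtons" is the grip in N (left out, the last holds). Time passes only in rows, so rows that repeat a pose let the fingers close. It gives the time, the measured TCP pose, the force, the opening and the grip force at its end, in the units of the state.
- read_state(): the state, without advancing time (a new reading comes with each control period).
- camera(name): name is "side" or "top"; returns the picture (420x560x3 uint8, red, green, blue); there is no depth.
- camera_model(name): a dict with "vfov" (degrees; the focal length in pixels is half the picture's height over the tangent of half this angle, whatever the lens; pixels are square), "cx", "cy" (the principal point, pixels), "R" (3x3) and "t" (3): a world point X has camera coordinates R X + t. Camera axes: x right, y down, z forward; pixel columns grow to the right and rows downward; lengths in mm; the calibration is good to about 2 mm. A picture is of the moment at which its call begins. camera_model takes no time and is no camera call.
- sign_off(): hands the job in; it is judged then, once.
The state is a dict: "clock": time; "joints": joint angles; "qd": joint speeds; "effort": joint torques, N m; "eef_pos": TCP position; "eef_rot": TCP orientation; "wrist_force": force on the tool from outside, world axes, zero at the start; "moment": the same for the moment, N m; "finger_gap": finger opening in mm; "finger_force": force on a finger pad.
Only numpy, scipy, OpenCV 4.12 (cv2) and the standard library are available. Lean on these libraries where they do the work, as an engineer would, in place of code of your own. Each camera call takes 0.05 s, during which the arm holds its last target. There are 200 camera calls.

## Working session

There is one attempt and no reset: what is moved stays moved. The work goes in short steps, Python scripts to look and compute and a tool call to move; the robot and the scene stay as the last step left them, time stands still between calls to the robot, and variables do not carry over. Pictures are saved under pics/ and viewed, at most 10 in all, crops included, and the job is handed in when it is done.

Besides the shell and the picture viewer there is one more tool, called after "Request:" as a command line: name --argument value ..., lists and objects as JSON in quotes. carry_out: Moves the arm, as the interface text tells. Its arguments: {"type":"object","properties":{"slide":{"type":"array","items":{"type":"array","items":{"type":"number","minimum":-1,"maximum":1}}},"dr":{"type":"array","items":{"type":"array","items":{"type":"number","minimum":-1,"maximum":1}}},"gripper":{"type":"array","items":{"type":"number"}},"newtons":{"type":"number"}},"required":["slide","dr","gripper"]}

```bash
mkdir -p pics; ls; python3 - <<'E'
from cell import *
import cv2
for n in("top","side"):
    cv2.imwrite(f"pics/{n}0.png",camera(n)[:,:,::-1]); print(n,camera_model(n))
print(read_state())
E
```

```text
pics
top {'vfov': 57.6915842423367, 'cx': 273.17002355847984, 'cy': 211.3417568625081, 'R': array([[-0.02644327, -0.99960463, -0.0095569 ],
       [-0.99822058,  0.02691538, -0.05320943],
       [ 0.05344562,  0.00813286, -0.99853764]]), 't': array([ -12.77705274,  627.31852902, 1298.49182447])}
side {'vfov': 43.66482320042761, 'cx': 283.8585594774135, 'cy': 209.33786222609717, 'R': array([[ 7.65682479e-01, -6.43218724e-01,  1.20400455e-04],
       [-4.39734849e-01, -5.23593475e-01, -7.29714421e-01],
       [ 4.69429020e-01,  5.58676602e-01, -6.83752038e-01]]), 't': array([-498.32208234,  300.15135852, 1327.08560032])}
{'clock': 0.1, 'joints': array([ 1.09638716e+00,  3.00411339e-01,  1.52149267e+00,  1.14899393e-05,
        1.32069497e+00, -6.65764630e-02]), 'qd': array([-0.0013548 , -0.00111347, -0.00316507, -0.00022039, -0.00289791,
       -0.00098618]), 'effort': array([ 1.65428177e-03, -5.32648873e+01, -3.53277147e+01,  7.09788501e-02,
        2.35775043e-02, -6.09687959e-05]), 'eef_pos': array([218.0727709 , 504.78287709, 302.15646008]), 'eef_rot': array([-3.14058930e+00, -7.80527696e-05,  2.73375706e+00]), 'wrist_force': array([0.45140676, 0.06510216, 0.04007529]), 'moment': array([-0.00535688, -0.0095684 , -0.05733443]), 'finger_force': 0.0, 'finger_gap': 94.13125888090262}
```

View pics/top0.png

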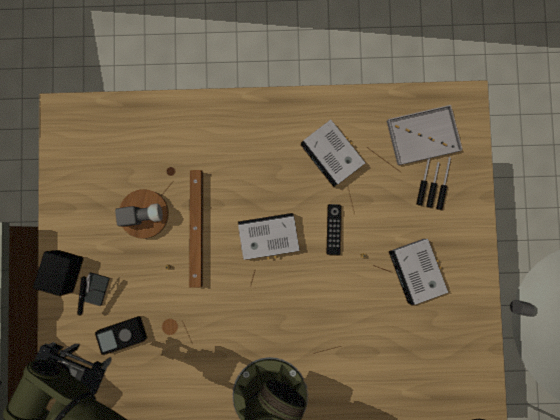

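View pics/side0.png

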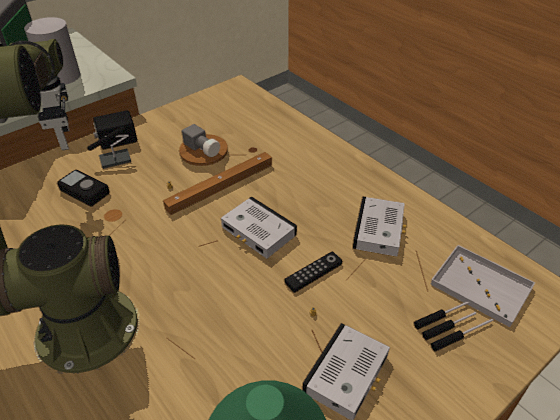

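The pictures show three receivers in the top view, at px (268,236), (334,153) and (418,272). The base is at about (270,395), so the one at (268,236) is nearest and is the one meant. Its black panel is on the far side. The rail is at (196,228) on the left, the remote at (334,230), and the connectors at about (170,267) and (364,256).

```bash
cat > h.py <<'E'
from cell import *
import cv2, numpy as np
def ray(n,uv,z):
    m=camera_model(n); f=210/np.tan(np.radians(m["vfov"]/2)); R=np.array(m["R"]);t=np.array(m["t"])
    uv=np.atleast_2d(np.array(uv,float))
    d=np.c_[(uv[:,0]-m["cx"])/f,(uv[:,1]-m["cy"])/f,np.ones(len(uv))]@R
    c=-R.T@t
    return (c+d*((z-c[2])/d[:,2])[:,None])[:,:2]
def blob(mask,box):
    x0,y0,x1,y1=box; m=np.zeros(mask.shape,np.uint8); m[y0:y1,x0:x1]=mask[y0:y1,x0:x1]*255
    c,_=cv2.findContours(m,cv2.RETR_EXTERNAL,cv2.CHAIN_APPROX_NONE)
    return max(c,key=cv2.contourArea)[:,0]
def rect(n,img_c,z):
    p=ray(n,img_c,z); (c,s,a)=cv2.minAreaRect(p.astype(np.float32)); return np.round(c,1),np.round(s,1),round(a,1),np.round(cv2.boxPoints((c,s,a)),0).tolist()
E
python3 - <<'E'
from h import *
im=cv2.imread("pics/top0.png"); hsv=cv2.cvtColor(im,cv2.COLOR_BGR2HSV)
S,V=hsv[...,1].astype(int),hsv[...,2].astype(int)
print("px",hsv[250,255],hsv[228,230],hsv[230,196],hsv[216,265],hsv[200,330])
lid=(S<60)&(V>90)
lid=cv2.morphologyEx(lid.astype(np.uint8),cv2.MORPH_CLOSE,np.ones((5,5)))
for nm,b in dict(r1=(225,205,310,270),r2=(295,115,375,190),r3=(385,230,455,310)).items(): print(nm,rect("top",blob(lid,b),45))
H=hsv[...,0]
rail=((S>140)&(H<13)&(V>60)).astype(np.uint8)
print("rail",rect("top",blob(rail,(183,160,210,300)),38))
dark=((V<60)).astype(np.uint8)
print("remote",rect("top",blob(dark,(322,198,348,260)),20))
print("conn",ray("top",[[364,256],[170,267],[144,215],[172,171]],11), ray("side",[[314,313],[170,187]],11))
cv2.imwrite("pics/crop0.png",cv2.resize(im[150:300,160:380],None,fx=3.6,fy=3.6,interpolation=cv2.INTER_CUBIC))
E
```

```text
px [ 13  16 147] [ 18 113 129] [ 14 149 108] [ 17 112 139] [ 17 111 131]
r1 (array([537.6, -10.3]), array([117.7, 191.7]), 7.5, [[467.0, 77.0], [492.0, -113.0], [608.0, -98.0], [583.0, 92.0]])
r2 (array([ 824.5, -241.6]), array([190.1, 120. ]), 36.0, [[712.0, -249.0], [783.0, -346.0], [937.0, -234.0], [866.0, -137.0]])
r3 (array([ 412.6, -516.7]), array([190.6, 119.2]), 18.2, [[303.0, -490.0], [341.0, -603.0], [522.0, -544.0], [485.0, -430.0]])
rail (array([380.9, 226.4]), array([0., 0.]), 0.0, [[381.0, 226.0], [381.0, 226.0], [381.0, 226.0], [381.0, 226.0]])
remote (array([ 560.5, -236.3]), array([ 48. , 171.3]), 87.9, [[474.0, -257.0], [645.0, -263.0], [647.0, -215.0], [476.0, -209.0]])
conn [[ 465.08436361 -337.30796166]
 [ 444.61898887  331.04762046]
 [ 626.42903058  419.41452512]
 [ 777.63510713  320.04367448]] [[ 465.10741333 -341.49860887]
 [ 440.63985776  326.95640207]]
```

View pics/crop0.png

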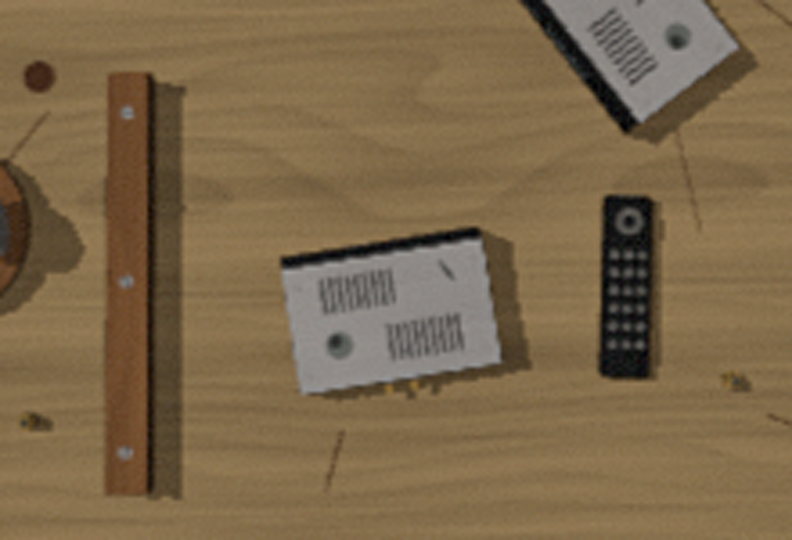

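The crop confirms it: the black panel runs from about (282,262) to (480,232) in crop pixels and the brass sockets sit at (405,388) on the near side. The receiver is centred at about (543,-9) with heading about +7.5°, and it needs a turn of about +82° towards the left rail. I'll close the gripper and move behind the rear-right corner.

Request:
carry_out --slide '[[0.31, -0.81, 0], [0.31, -0.81, 0], [0.31, -0.81, 0], [0.31, -0.81, 0], [0.31, -0.81, 0], [0.31, -0.81, 0], [0.31, -0.81, 0], [0.31, -0.81, 0]]' --dr '[[0, 0, -0.138], [0, 0, -0.138], [0, 0, -0.138], [0, 0, -0.138], [0, 0, -0.138], [0, 0, -0.138], [0, 0, -0.138], [0, 0, -0.138]]' --gripper '[0, 0, 0, 0, 0, 0, 0, 0]' --newtons 20

```text
clock: 0.77
eef_pos: [295.9, 301.7, 302.7]
eef_rot: [3.141, -0.0, 1.859]
wrist_force: [0.1, 0.5, 0.7]
finger_gap: 44.2
finger_force: 0.0
```

Request:
carry_out --slide '[[0.31, -0.81, 0], [0.31, -0.81, 0], [0.31, -0.81, 0], [0.31, -0.81, 0], [0.31, -0.81, 0], [0.31, -0.81, 0], [0.31, -0.81, 0], [0.31, -0.81, 0]]' --dr '[[0, 0, -0.138], [0, 0, -0.138], [0, 0, -0.138], [0, 0, -0.138], [0, 0, -0.138], [0, 0, -0.138], [0, 0, -0.138], [0, 0, -0.138]]' --gripper '[0, 0, 0, 0, 0, 0, 0, 0]'

```text
clock: 1.43
eef_pos: [373.4, 99.5, 302.5]
eef_rot: [-3.141, 0.0, 0.997]
wrist_force: [1.5, 0.4, 0.5]
finger_gap: 0.4
finger_force: 0.0
```

Request:
carry_out --slide '[[0.3, -0.81, 0], [0.3, -0.81, 0], [0.3, -0.81, 0], [0.3, -0.81, 0], [0.3, -0.81, 0], [0.3, -0.81, 0], [0.3, -0.81, 0], [0.3, -0.81, -0.4], [0.3, -0.81, -0.4], [0.3, -0.81, -0.4]]' --dr '[[0, 0, -0.138], [0, 0, -0.138], [0, 0, -0.138], [0, 0, -0.138], [0, 0, -0.138], [0, 0, -0.138], [0, 0, -0.138], [0, 0, -0.138], [0, 0, -0.138], [0, 0, -0.138]]' --gripper '[0, 0, 0, 0, 0, 0, 0, 0, 0, 0]'

```text
clock: 2.27
eef_pos: [446.8, -101.3, 198.2]
eef_rot: [-3.139, 0.005, 0.142]
wrist_force: [-0.3, 0.1, -0.5]
finger_gap: 0.4
finger_force: 0.0
```

```bash
python3 - <<'E'
from h import *
print("rail inner",ray("top",[[202,171],[202,229],[202,287.5]],38),"outer",ray("top",[[189.7,170],[189.2,287.5]],38))
f0=np.array([478.,-99.]);th=np.radians(7.5);P=f0.copy();out=[]
for k in range(81):
    if k%6==0: out.append((k,*np.round(P-f0,1)))
    f=np.array([np.cos(th),np.sin(th)]);l=np.array([-f[1],f[0]]);d=np.radians(1)
    P=P+d*(136*f-75*l)   # sticking, COR ~56 left
    th+=d
print(*out,sep="\n")
s=read_state();print(s["eef_pos"],s["eef_rot"],s["wrist_force"],s["clock"],s["joints"][5],s["finger_gap"])
E
```

```text
rail inner [[770.23085736 209.88133862]
 [572.17321755 213.14895007]
 [375.63230341 216.39153815]] outer [[774.85404516 251.95422475]
 [376.71350408 259.52256134]]
(0, np.float64(0.0), np.float64(0.0))
(6, np.float64(15.4), np.float64(-5.3))
(12, np.float64(31.2), np.float64(-8.9))
(18, np.float64(47.4), np.float64(-10.8))
(24, np.float64(63.6), np.float64(-11.1))
(30, np.float64(79.8), np.float64(-9.6))
(36, np.float64(95.8), np.float64(-6.5))
(42, np.float64(111.3), np.float64(-1.7))
(48, np.float64(126.3), np.float64(4.7))
(54, np.float64(140.5), np.float64(12.6))
(60, np.float64(153.8), np.float64(21.9))
(66, np.float64(166.0), np.float64(32.6))
(72, np.float64(177.1), np.float64(44.6))
(78, np.float64(186.8), np.float64(57.6))
[ 446.78074805 -101.31112984  198.15708106] [-3.13922604  0.00488255  0.14174253] [-0.27680122  0.10741279 -0.49605815] 2.2667 1.126061258170522 0.3641054094919404
```

Request:
carry_out --slide '[[0, 0, -0.37], [0, 0, -0.37], [0, 0, -0.37], [0, 0, -0.37], [0.06, 0.0, -0.37], [0.11, 0.01, -0.37], [0.11, 0.01, -0.37]]' --dr '[[0, 0, 0], [0, 0, 0], [0, 0, 0], [0, 0, 0], [0, 0, 0], [0, 0, 0], [0, 0, 0]]' --gripper '[0, 0, 0, 0, 0, 0, 0]'

```text
clock: 2.85
eef_pos: [478.2, -99.9, 112.8]
eef_rot: [3.14, -0.004, 0.137]
wrist_force: [0.5, -0.3, 0.8]
finger_gap: 0.7
finger_force: 0.0
```

Request:
carry_out --slide '[[0.03, -0.008, 0], [0.06, -0.02, 0], [0.09, -0.027, 0], [0.12, -0.035, 0], [0.155, -0.04, 0], [0.19, -0.043, 0], [0.22, -0.044, 0], [0.255, -0.044, 0], [0.29, -0.042, 0], [0.32, -0.038, 0]]' --dr '[[0, 0, 0.004], [0, 0, 0.012], [0, 0, 0.02], [0, 0, 0.03], [0, 0, 0.04], [0, 0, 0.05], [0, 0, 0.06], [0, 0, 0.067], [0, 0, 0.075], [0, 0, 0.083]]' --gripper '[0, 0, 0, 0, 0, 0, 0, 0, 0, 0]'

```text
clock: 3.68
eef_pos: [555.8, -110.1, 111.5]
eef_rot: [3.141, 0.001, 0.659]
wrist_force: [-4.9, -3.8, 2.6]
finger_gap: 0.3
finger_force: 3.0
```

```bash
cat >> h.py <<'E'
def look(tag,box=(205,170,322,310)):
    im=camera("top")[:,:,::-1].copy(); cv2.imwrite(f"pics/{tag}.png",im)
    hsv=cv2.cvtColor(im,cv2.COLOR_BGR2HSV); m=((hsv[...,1]<60)&(hsv[...,2]>90)).astype(np.uint8)
    m=cv2.morphologyEx(m,cv2.MORPH_CLOSE,np.ones((5,5)))
    print("lid",rect("top",blob(m,box),45))
    s=read_state(); print(np.round(s["eef_pos"],1),np.round(np.degrees(s["eef_rot"]),1),np.round(s["wrist_force"],1),s["clock"])
    return im
E
python3 - <<'E'
from h import *
im=look("p1")
cv2.imwrite("pics/p1c.png",cv2.resize(im[150:300,160:380],None,fx=3.6,fy=3.6))
E
```

```text
lid (array([569. ,  -3.4]), array([119.5, 192. ]), 32.6, [[467.0, 45.0], [570.0, -116.0], [671.0, -52.0], [568.0, 110.0]])
[ 556.8 -109.9  111.6] [179.9  -0.   38. ] [ 0.8 -0.2  1. ] 3.7333
```

View pics/p1c.png

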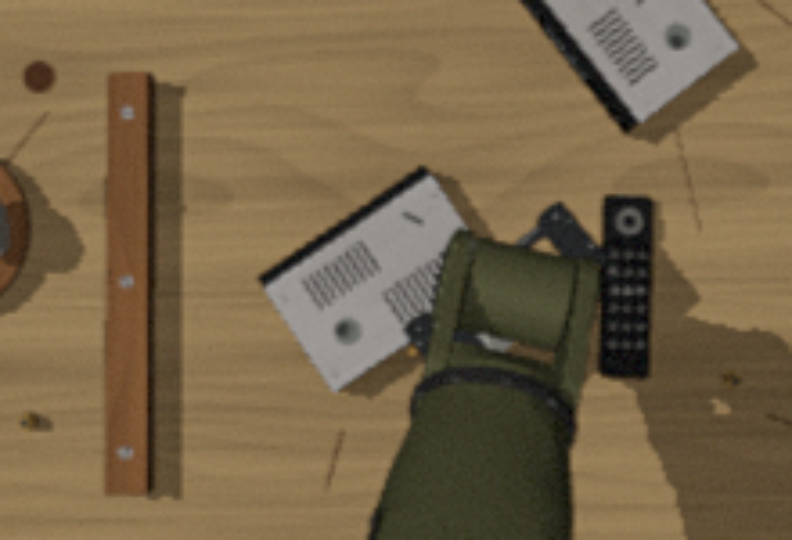

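Request:
carry_out --slide '[[0.03, 0.008, 0], [0.06, 0.018, 0], [0.088, 0.029, 0], [0.117, 0.04, 0], [0.147, 0.054, 0], [0.175, 0.07, 0], [0.202, 0.087, 0], [0.228, 0.104, 0], [0.253, 0.122, 0], [0.278, 0.14, 0]]' --dr '[[0, 0, 0], [0, 0, 0.002], [0, 0, 0.01], [0, 0, 0.018], [0, 0, 0.026], [0, 0, 0.034], [0, 0, 0.042], [0, 0, 0.05], [0, 0, 0.058], [0, 0, 0.063]]' --gripper '[0, 0, 0, 0, 0, 0, 0, 0, 0, 0]'

```text
clock: 4.57
eef_pos: [625.2, -75.1, 111.4]
eef_rot: [3.141, 0.001, 1.053]
wrist_force: [-2.1, -4.9, 2.3]
finger_gap: 0.3
finger_force: 2.8
```

```bash
python3 - <<'E'
from h import *
im=look("p2")
cv2.imwrite("pics/p2c.png",cv2.resize(im[150:300,160:380],None,fx=3.6,fy=3.6))
E
```

```text
lid (array([593.4,  27.9]), array([117.8, 191.9]), 58.2, [[481.0, 28.0], [644.0, -73.0], [706.0, 27.0], [543.0, 129.0]])
[626.  -74.3 111.4] [179.9  -0.   60.4] [ 1.3 -1.7  1. ] 4.6167
```

View pics/p2c.png

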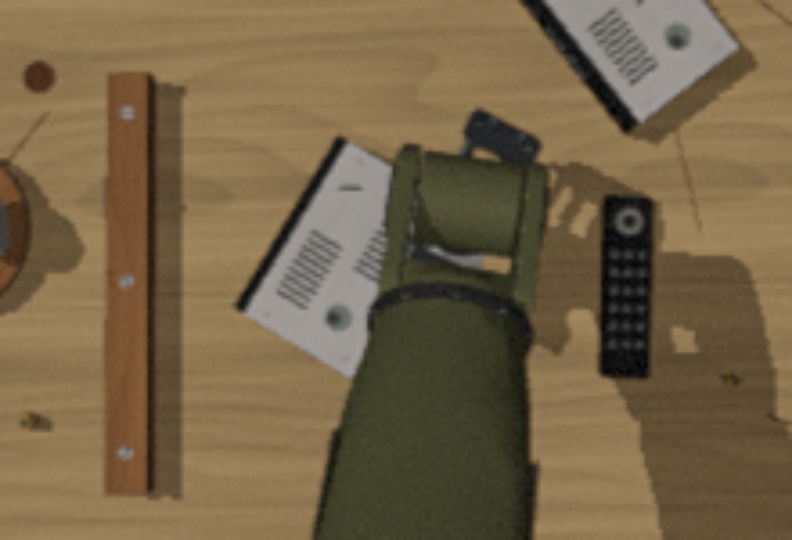

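Request:
carry_out --slide '[[0.024, 0.02, 0], [0.047, 0.042, 0], [0.069, 0.065, 0], [0.09, 0.088, 0], [0.11, 0.113, 0], [0.128, 0.14, 0], [0.145, 0.167, 0], [0.162, 0.195, 0], [0.178, 0.223, 0], [0.192, 0.25, 0]]' --dr '[[0, 0, 0.002], [0, 0, 0.009], [0, 0, 0.017], [0, 0, 0.025], [0, 0, 0.033], [0, 0, 0.041], [0, 0, 0.049], [0, 0, 0.057], [0, 0, 0.064], [0, 0, 0.07]]' --gripper '[0, 0, 0, 0, 0, 0, 0, 0, 0, 0]'

```text
clock: 5.45
eef_pos: [673.3, -12.7, 111.3]
eef_rot: [3.14, 0.001, 1.491]
wrist_force: [0.5, -5.2, 1.8]
finger_gap: 0.3
finger_force: 2.7
```

```bash
python3 - <<'E'
from h import *
im=look("p3")
E
```

```text
lid (array([604., 100.]), array([ 50., 190.]), 82.1, [[506.0, 88.0], [695.0, 62.0], [702.0, 112.0], [513.0, 138.0]])
[673.7 -11.4 111.3] [179.9   0.   85.6] [ 2.3 -2.6  1.1] 5.5
```

Request:
carry_out --slide '[[0, -0.14, 0], [0, -0.2, 0], [-0.16, -0.2, 0], [-0.33, -0.2, 0], [-0.33, -0.2, 0], [-0.33, -0.2, 0], [-0.33, -0.2, 0], [-0.33, -0.2, 0], [-0.33, -0.2, 0], [-0.33, -0.2, 0]]' --dr '[[0, 0, 0], [0, 0, 0], [0, 0, 0.009], [0, 0, 0.009], [0, 0, 0.009], [0, 0, 0.009], [0, 0, 0.009], [0, 0, 0.009], [0, 0, 0.009], [0, 0, 0.009]]' --gripper '[0, 0, 0, 100, 100, 100, 100, 100, 100, 100]'

```text
clock: 6.33
eef_pos: [591.3, -62.1, 110.2]
eef_rot: [3.141, 0.0, 1.546]
wrist_force: [0.2, 0.1, 0.3]
finger_gap: 43.4
finger_force: 0.0
```

```bash
python3 - <<'E'
from h import *
im=look("p4")
s=camera("side")[:,:,::-1]
a=cv2.resize(im[150:300,160:360],None,fx=2,fy=2); b=cv2.resize(s[120:270,160:360],None,fx=2,fy=2)
cv2.imwrite("pics/p4c.png",np.hstack([a,b])); print(read_state()["finger_gap"])
E
```

```text
lid (array([599.3,  66.1]), array([119.2, 189.9]), 82.8, [[498.0, 19.0], [686.0, -5.0], [701.0, 113.0], [512.0, 137.0]])
[591.1 -62.1 110.1] [180.    0.   88.6] [-0.2 -0.4  0.3] 6.3833
51.43099964461706
```

View pics/p4c.png

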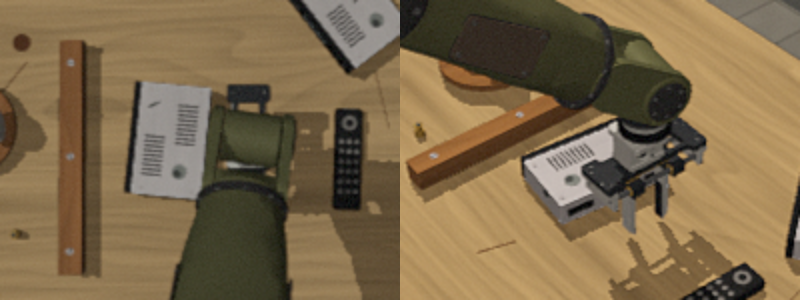

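Request:
carry_out --slide '[[0, 0, 0], [0, 0, 0], [0, 0, 0], [0, 0, 0], [0, 0, 0], [0, 0, 0], [0, 0.06, 0], [0, 0.12, 0], [0, 0.18, 0], [0, 0.21, 0]]' --dr '[[0, 0, 0], [0, 0, 0], [0, 0, 0], [0, 0, 0], [0, 0, 0], [0, 0, 0], [0, 0, 0], [0, 0, 0], [0, 0, 0], [0, 0, 0]]' --gripper '[100, 100, 100, 100, 100, 100, 100, 100, 100, 100]'

```text
clock: 7.27
eef_pos: [590.6, -8.3, 110.2]
eef_rot: [3.142, -0.0, 1.547]
wrist_force: [0.0, 0.1, -0.2]
finger_gap: 94.1
finger_force: 0.0
```

Request:
carry_out --slide '[[0, 0.028, 0], [0, 0.056, 0], [0, 0.084, 0], [0, 0.112, 0], [0, 0.14, 0], [0, 0.168, 0], [0, 0.196, 0], [0, 0.224, 0], [0, 0.252, 0], [0, 0.28, 0]]' --dr '[[0, 0, 0], [0, 0, 0], [0, 0, 0], [0, 0, 0], [0, 0, 0], [0, 0, 0], [0, 0, 0], [0, 0, 0], [0, 0, 0], [0, 0, 0]]' --gripper '[100, 100, 100, 100, 100, 100, 100, 100, 100, 100]'

```text
clock: 8.1
eef_pos: [590.8, 59.8, 110.2]
eef_rot: [3.141, 0.001, 1.546]
wrist_force: [0.7, -5.6, -0.3]
finger_gap: 93.6
finger_force: 3.1
```

```bash
python3 - <<'E'
from h import *
im=look("p5"); s=camera("side")[:,:,::-1]
a=cv2.resize(im[150:300,160:360],None,fx=2,fy=2); b=cv2.resize(s[120:270,160:360],None,fx=2,fy=2)
cv2.imwrite("pics/p5c.png",np.hstack([a,b])); print(read_state()["finger_gap"])
E
```

```text
lid (array([594.5, 143.7]), array([ 81.4, 189.2]), 89.0, [[499.0, 105.0], [688.0, 101.0], [690.0, 183.0], [501.0, 186.0]])
[590.7  61.  110.2] [180.    0.   88.6] [ 0.8 -2.8 -0.5] 8.15
94.13588124156892
```

View pics/p5c.png

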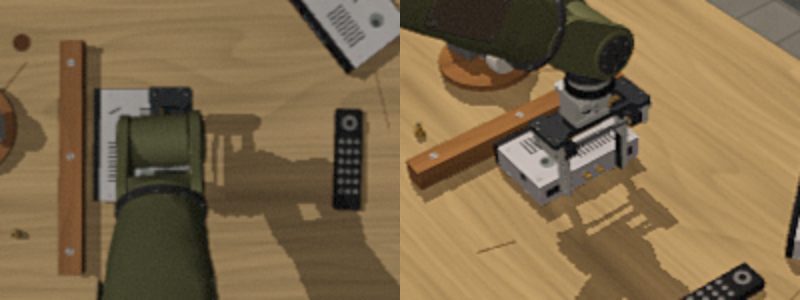

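Heading is 89°, matching the rail, with about 16 mm left. I'll push on slowly and watch the force.

Request:
carry_out --slide '[[0, 0.015, 0], [0, 0.03, 0], [0, 0.04, 0], [0, 0.05, 0], [0, 0.06, 0]]' --dr '[[0, 0, 0], [0, 0, 0], [0, 0, 0], [0, 0, 0], [0, 0, 0]]' --gripper '[100, 100, 100, 100, 100]'

```text
clock: 8.62
eef_pos: [590.7, 74.6, 110.2]
eef_rot: [-3.142, 0.001, 1.546]
wrist_force: [0.0, -6.0, 0.5]
finger_gap: 94.1
finger_force: 3.3
```

Request:
carry_out --slide '[[0, 0.006, 0], [0, 0.012, 0], [0, 0.012, 0]]' --dr '[[0, 0, 0], [0, 0, 0], [0, 0, 0]]' --gripper '[100, 100, 100]'

```text
clock: 8.87
eef_pos: [590.7, 77.8, 110.1]
eef_rot: [-3.142, 0.001, 1.546]
wrist_force: [0.1, -4.8, 1.4]
finger_gap: 93.9
finger_force: 2.0
```

Request:
carry_out --slide '[[0, 0.006, 0], [0, 0.012, 0], [0, 0.012, 0]]' --dr '[[0, 0, 0], [0, 0, 0], [0, 0, 0]]' --gripper '[100, 100, 100]'

```text
clock: 9.12
eef_pos: [591.0, 79.7, 110.2]
eef_rot: [3.141, 0.003, 1.547]
wrist_force: [2.4, -13.4, -0.1]
finger_gap: 93.7
finger_force: 7.0
```

```bash
python3 - <<'E'
from h import *
look("p6")
E
```

```text
lid (array([595. , 162.3]), array([ 78. , 189.2]), 89.0, [[500.0, 125.0], [689.0, 122.0], [690.0, 200.0], [501.0, 203.0]])
[591.   79.7 110.2] [1.80e+02 1.00e-01 8.86e+01] [  1.7 -13.7  -0. ] 9.1667
```

Request:
carry_out --slide '[[0, 0.004, 0], [0, 0.008, 0], [0, 0.008, 0]]' --dr '[[0, 0, 0], [0, 0, 0], [0, 0, 0]]' --gripper '[100, 100, 100]'

```text
clock: 9.42
eef_pos: [591.1, 80.1, 110.3]
eef_rot: [3.141, 0.005, 1.547]
wrist_force: [2.8, -26.8, 0.7]
finger_gap: 94.1
finger_force: 13.5
```

```bash
python3 -c "
from h import *
s=read_state();print(s['moment'],s['wrist_force'])"
```

```text
[-4.77478939 -0.39596288  1.18570576] [  2.81787254 -26.84645374   0.70572638]
```

Request:
carry_out --slide '[[0, 0, 0], [0, 0, 0], [0, 0, 0]]' --dr '[[0, 0, 0.002], [0, 0, 0.004], [0, 0, 0.004]]' --gripper '[100, 100, 100]'

```text
clock: 9.67
eef_pos: [591.3, 79.3, 110.3]
eef_rot: [3.141, 0.004, 1.568]
wrist_force: [3.5, -30.8, 1.0]
finger_gap: 94.0
finger_force: 15.3
```

```bash
python3 -c "
from h import *
s=read_state();print(s['moment'],s['wrist_force'])"
```

```text
[-5.48378437 -0.61365597 -1.72143326] [  3.53743398 -30.80488882   1.0000241 ]
```

Both corners have now been pressed home at about 30 N. I'll back straight off and raise the arm.

Request:
carry_out --slide '[[0, -0.02, 0], [0, -0.1, 0], [0, -0.2, 0], [0, -0.3, 0], [0, -0.4, 0], [0, -0.45, 0.15], [0, -0.5, 0.3], [-0.2, -0.6, 0.5], [-0.4, -0.7, 0.6], [-0.5, -0.8, 0.6]]' --dr '[[0, 0, 0], [0, 0, 0], [0, 0, 0], [0, 0, 0], [0, 0, 0], [0, 0, 0], [0, 0, 0], [0, 0, 0], [0, 0, 0], [0, 0, 0]]' --gripper '[100, 100, 100, 100, 100, 100, 100, 100, 100, 100]'

```text
clock: 10.5
eef_pos: [497.3, -94.2, 249.2]
eef_rot: [3.139, 0.0, 1.572]
wrist_force: [0.7, -0.9, 1.5]
finger_gap: 93.7
finger_force: 0.0
```

Request:
carry_out --slide '[[0, -0.2, 0], [-0.1, -0.4, 0.1], [-0.1, -0.4, 0.1], [-0.1, -0.4, 0.1], [-0.1, -0.4, 0.1], [-0.1, -0.4, 0.1]]' --dr '[[0, 0, 0], [0, 0, 0], [0, 0, 0], [0, 0, 0], [0, 0, 0], [0, 0, 0]]' --gripper '[100, 100, 100, 100, 100, 100]'

```text
clock: 11.0
eef_pos: [473.2, -193.7, 271.7]
eef_rot: [-3.141, -0.001, 1.571]
wrist_force: [-0.8, 0.0, -0.1]
finger_gap: 94.1
finger_force: 0.0
```

```bash
python3 - <<'E'
from h import *
im=look("p7"); s=camera("side")[:,:,::-1]
hsv=cv2.cvtColor(im,cv2.COLOR_BGR2HSV)
d=(hsv[...,2]<60).astype(np.uint8); print("remote",rect("top",blob(d,(322,198,348,260)),20))
a=cv2.resize(im[150:300,160:295],None,fx=3,fy=3); b=cv2.resize(s[120:270,160:290],None,fx=3,fy=3)
cv2.imwrite("pics/p7c.png",np.hstack([a,b]))
E
```

```text
lid (array([594.3, 145.7]), array([111.9, 189.5]), 88.8, [[498.0, 92.0], [688.0, 88.0], [690.0, 200.0], [501.0, 204.0]])
[ 473.3 -193.3  271.5] [-180.    -0.    90.1] [ 0.  -0.3 -0.2] 11.05
remote (array([ 551.9, -237.7]), array([ 85.5, 188.4]), 88.1, [[456.0, -277.0], [645.0, -284.0], [647.0, -198.0], [459.0, -192.0]])
```

View pics/p7c.png

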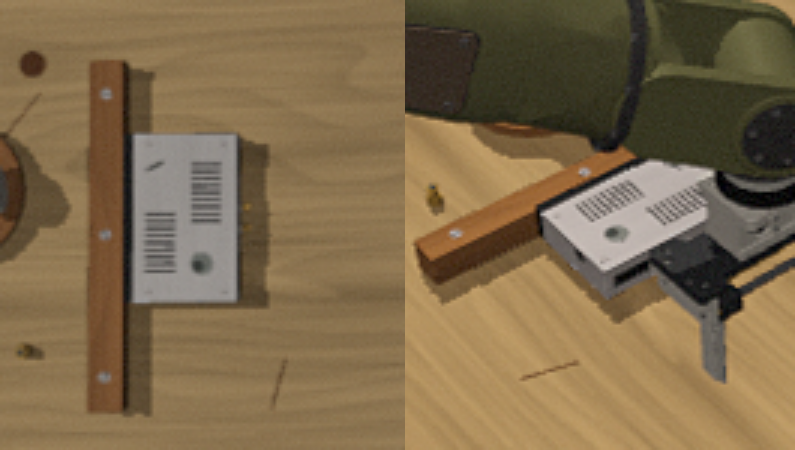

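The receiver sits flush with the rail over the panel's whole width, and the arm is clear. The remote result above is only the arm's shadow and occlusion, as nothing came near it.

```bash
python3 -c "
from cell import *
print(sign_off())"
```

```text
the job is handed in; nothing more can be done
None
```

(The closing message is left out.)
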